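# Clamp the thread-stand mast: nut by hand, then wrench

### The arm

A 7-joint arm with a two-finger parallel gripper is mounted at the origin on the work surface. World frame = base frame: x ahead of the robot, y to its left, z up, the work surface at z = 0. Lengths are in m, angles in rad, forces in N, time in s.
With the tool pointing down it reaches from about 0.4 to 0.925 m from the base axis. Payload 4.1 kg.
Tool frame: the origin (TCP) lies at the very end of the fingers, on their centre line; the grasp point (between the pads) lies 19 mm behind it; y points along the fingers, x is the direction in which the jaws open and shut, and the axes are right-handed (so a half turn about y gives the same grasp; the last joint's range is limited). The gripper opens to 85 mm and grips with 20 to 120 N. Pads are 22 mm wide; open, the fingers measure 114 mm over their backs; the gripper's body (76 mm by 85 mm) begins 54 mm behind the grasp point. The pads swing forward as they close: fully open they stand 13 mm farther back than shut.
Start: joints at [-1.248, 0.398, 0.045, 1.537, -0.019, 1.207, -0.051], TCP at [0.266, 0.593, 0.231] pointing down, gripper open.
Joint ranges: [-2.82, 2.82], [-0.49, 2.23], [-1.37, 1.46], [0, 2.46], [-1.36, 4.5], [0.23, 2], [-2.94, 2.94]. Speed limits (rad/s): [2.57, 2.57, 3.14, 3.14, 3.14, 3.14, 3.14].

### API

Orientations are given as a unit quaternion [w, x, y, z].
In Python, from cell import r gives the robot as it stands. Calls block until the motion is done:
- r.movep(position, orientation): joint-space move of the TCP to a pose.
- r.move_straight(position, rate=0.15, attitude=None, contact_N=None): straight line of the TCP; attitude=None keeps the orientation; rate is the mean speed in m/s. With contact_N (N) it stops when the force on the tool has changed by that much, and returns True; else False.
- r.set_joints(angles): joint-space move.
- r.let_go() and r.close_gripper(grip_force=None): open the fingers fully, or close them until they stop; grip_force is the grip in N (None keeps the last).
- r.pause(seconds).
- r.inverse_kinematics(position, orientation): joint angles nearest the present ones, or None.
- r.get_obs(): the state.
- r.grab_frame(name): name is "side" or "top"; returns a dict with "frame" (480x640x3 uint8, red, green, blue), "depth" (480x640 float32, m along the optical axis (not along the pixel's ray), 0 where there is no reading), "fx", "fy", "cx", "cy" (pixels), "rvec" (rotation vector, rad) and "tvec" (3), from world to camera coordinates, as OpenCV has them. Camera axes: x right, y down, z forward; pixel columns grow to the right and rows downward; lengths in m; the calibration is good to about 2 mm. A picture is of the moment at which its call begins.
A pose or a line that the arm cannot do raises r.PlanningError and nothing moves.
- r.finish_job(): hands the job in, once; it reports no verdict.
The state is a dict: "clock": time; "qpos": joint angles; "dq": joint speeds; "tau": joint torques, N m; "ee_pos": TCP position; "tcp_rot": TCP orientation; "force": force on the tool from outside, world axes, zero at the start; "wrist_torque": the same for the moment, N m; "gripper_width": finger opening in m.
Only numpy, scipy, OpenCV 4.12 (cv2) and the standard library are available. Lean on these libraries where they do the work, as an engineer would, in place of code of your own. Each camera call takes 0.05 s, during which the arm holds its last target.

### The job

Run the orange hex clamp nut on the thread stand clockwise with your fingers until it is finger-tight and its black line stands at the black mark on the sloped face. Then take the steel wrench from the blue tray and tighten the nut one flat further (a sixth of a turn, 60 degrees), so that its line points at the red mark, and lay the wrench down gently, flat in its tray again. Use only the fingers for the run-down, only the wrench for the last sixth of a turn, and leave the two thread cones on the stand standing where they are.

Things in the scene. Friction and masses are not known exactly. Their poses are not given: they have to be found in the camera images.
- stand: White thread stand, fixed; place and yaw vary. Origin: on the table under the centre of its sloped clamp face; z up, x up the slope towards the mast, which is on the robot's right (yaw -1.97 to -1.17). Foot plate 230 x 260 x 12 mm (x -85 to 145, y +-130 mm) on a pedestal. Two thread cones stand on the foot plate near x = 95, y = +-92 mm.
- face (a point): Centre of the clamp face, a white plate 112 x 112 mm, 100 mm above the stand's origin; axes as the stand's. The face is tilted 0.42 rad (24 deg) about the stand's y axis; its normal leans to the stand's -x: (-0.408, 0, 0.913) in the stand's frame.
- mast (a point): Top of the steel mast, 12 mm thick, 260 mm tall, with a 130 mm cross bar along the stand's y at its top. The mast stands at stand x = 125 mm, y = 0, in a grey block 50 mm square, 70 mm high, at x = 122 mm.
- black_mark (a point): Middle of the black finger-tight mark on the clamp face, radial, 28 to 54 mm from the nut's axis. Seen from above the face, counter-clockwise from straight up the slope (stand +x), it is at 120 deg.
- red_mark (a point): Middle of the red fully-tightened mark on the clamp face, same size, 60 deg clockwise from the black mark (at 60 deg, counted as above).
- nut: Orange captive hex nut. Origin: centre of the clamp face; z along its axis, outward (the face normal); turns with the nut. 50 mm over flats, 58 over corners, 34 high (flats 1 to 29 mm above the face, above them a 47 mm lead-in hex). Corners along its own x axis and every 60 deg. Black line on top from the centre to the corner 120 deg counter-clockwise from its x.
- run (a joint): Easy turning of the nut by hand, rad: -2.5 to 0, grows clockwise seen from above the face. 0 = finger-tight, a stop (line at the black mark); there the nut's x axis lies straight up the slope. Starts between -2.3 and -1.5. Takes about 0.12 N m and stays where it is left.
- nip (a joint): Stiff tightening of the nut beyond finger-tight, rad: 0 at the start, grows clockwise, on the same axis and added to run. Takes about 0.7 N m (a wrench), stays where it is left; end stop at 1.7. Line at the red mark = 1.05 (60 deg).
- wrench: Steel open-ended wrench, 200 mm long, 14 thick, about 0.3 kg, flat in the tray. Origin: underside, mid-width of the handle; x to the jaw, z up through the thickness. Handle 22 mm wide, x -84 to 41 mm; head 77 mm wide, x 41 to 116; jaw a slot 53 mm wide from x = 58, open at x = 116. Centre of mass at x = 23 mm. Grip the handle near x = 12 mm.
- jaw (a point): Centre of the wrench's jaw, at x = 90 mm, mid-thickness (7 mm up); axes as the wrench's. Fitted, it lies on the nut's axis, 8 to 22 mm above the face. The jaw slips over two parallel flats from above, along the nut's axis, with the handle along a corner direction of the nut (1.5 mm play at each flat).
- tray: Open blue tray, 280 x 160 mm, 18 mm high, walls and floor 5 mm thick, fixed; place and yaw (within 0.4) vary. Origin: centre of its underside, x along its length, z up.
- cone_orange: Orange thread cone, 64 mm wide, 106 mm tall, loose, upright on the stand's foot plate. Origin: centre of its underside, z up.
- cone_pink: Pale pink thread cone, same size, loose, upright on the stand's foot plate. Origin: centre of its underside.

How it is judged:
On the way, in this order (a step that is already met when the one before it is completed fails the run):
1. the nut is run down to finger-tight (within 0.12 rad), not yet tightened by more than 0.35 rad (value of joint run above -0.12 rad and value of joint nip below 0.35 rad), for 0.1 s.
2. the wrench is lifted out of the tray (jaw over 50 mm up) (height (world z) of jaw above 0.05 m), for 0.1 s.
3. the wrench, on the nut (jaw centre within 25 mm of the nut's middle), has tightened it by 60 deg, within 15 deg (value of joint nip between 0.79 and 1.31 rad and horizontal distance between jaw and nut below 0.025 m and z of jaw in the frame of nut below 0.034 m), for 0.1 s.
At the end, for the whole second after the job is handed in: The nut is finger-tight (run above -0.2 rad) and tightened 60 deg beyond that, within 15 deg (nip 0.79 to 1.31 rad); the wrench lies flat (within 0.08 rad) and at rest on the tray's floor, inside its walls; both cones on the stand stand upright (value of joint nip between 0.79 and 1.31 rad and value of joint run above -0.2 rad and x of wrench in the frame of tray between -0.06 and 0.06 m and y of wrench in the frame of tray between -0.07 and 0.07 m and y of jaw in the frame of tray between -0.07 and 0.07 m and z of wrench in the frame of tray below 0.01 m and z of jaw in the frame of tray below 0.018 m and angle between wrench's own z axis and vertical below 0.08 rad and linear speed of wrench below 0.03 m/s and angle between each of cone_orange, cone_pink's own z axis and vertical below 0.2 rad); the robot touches nothing.
It fails at once if the wrench is used on the nut before it is finger-tight (touching the stand while run is below -0.4 rad) (contact force between wrench and stand above 1.5 N and value of joint run below -0.4 rad).
It fails at once if the nut is tightened with the fingers (fingers on the nut once it is tightened by more than 0.4 rad) (contact force between the fingers and nut above 2 N and value of joint nip above 0.4 rad).
It fails at once if the wrench is dropped or slammed into the tray (over 60 N) (contact force between wrench and tray above 60 N).
It fails at once if a thread cone on the stand is knocked over or shoved (tilt over 0.35 rad or moved over 30 mm) (angle between any of cone_orange, cone_pink's own z axis and vertical above 0.35 rad or distance of any of cone_orange, cone_pink from where it was at the start of the episode above 0.03 m).
It also fails if it takes over 72 s, if anything falls off the work surface, if the arm or the gripper's body presses on something with over 40 N, if the wrist force passes 120 N, or if a joint passes its speed limit or range.

## Working session

There is one attempt and no reset: what is moved stays moved. The work goes in short steps, each a Python script; the robot and the scene stay as the last script left them, time stands still between calls to the robot, and variables do not carry over. Pictures are saved under pics/ and viewed, and the job is handed in when it is done.

```bash
ls; mkdir -p pics; python3 - <<'E'
from cell import r
import cv2,numpy as np
o=r.get_obs(); print(o)
for n in("side","top"):
    f=r.grab_frame(n); cv2.imwrite(f"pics/{n}0.png",f["frame"][:,:,::-1]); np.savez(f"pics/{n}0.npz",**f)
    R=cv2.Rodrigues(np.array(f["rvec"]))[0]; print(n,f["fx"],f["cx"],f["cy"],-R.T@np.array(f["tvec"]).ravel(),R)
E
```

```text
pics
{'clock': 0.0, 'qpos': array([-1.24799856,  0.39920548,  0.04501228,  1.53792762, -0.01870456,
        1.20689985, -0.05068307]), 'dq': array([-0.00051809,  0.00114609, -0.00192467,  0.0014452 , -0.00021583,
       -0.00164805,  0.00019801]), 'tau': array([-2.80069862e-04, -4.75128186e+01,  1.36471029e+00, -2.54216230e+01,
        1.16782717e-02,  9.55094118e-03, -6.10496912e-06]), 'ee_pos': array([0.26580946, 0.59244231, 0.23023314]), 'tcp_rot': array([-0.59313779,  0.59398741,  0.38372169, -0.38486904]), 'force': array([ 0.06308572,  0.7159003 , -1.39805555]), 'wrist_torque': array([-0.01436258,  0.00065365,  0.02702613]), 'gripper_width': 0.08544737497751852}
side 438.6616819825919 320.9838430632373 241.66361033390612 [0.20997144 0.40148538 0.58858238] [[-0.7663627  -0.64229677 -0.01196096]
 [-0.38552237  0.47472381 -0.79120781]
 [ 0.51386837 -0.60174094 -0.6114304 ]]
top 558.7724555292133 312.41892062249883 250.16025521531424 [ 0.53257611 -0.00593412  1.02862111] [[ 2.27429751e-02 -9.99740035e-01  1.61848583e-03]
 [-9.97403384e-01 -2.28004109e-02 -6.83127469e-02]
 [ 6.83318901e-02 -6.06481405e-05 -9.97662643e-01]]
```

View pics/side0.png

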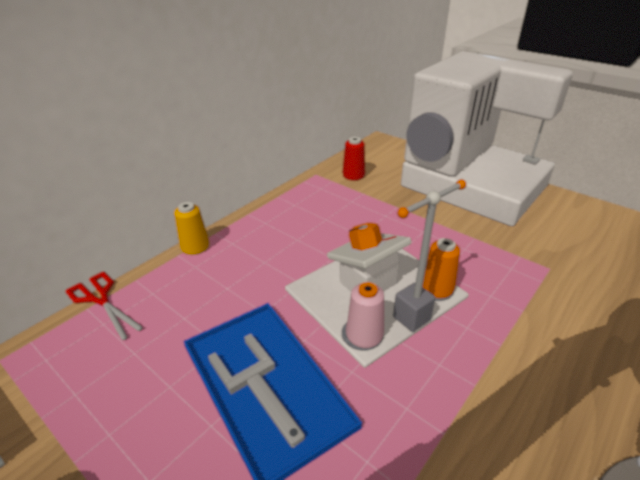

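View pics/top0.png

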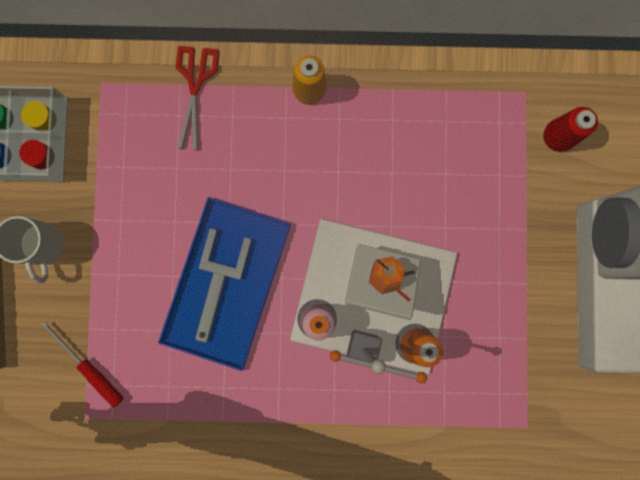

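The top view (image up = +x, left = +y) shows the tray with the wrench at (225,285), the nut at (388,275), and the mast block at (365,348), towards the robot. That would make the stand yaw about 2.9, but the brief says -1.97 to -1.17. I'll measure the geometry from depth before trusting either, then check the camera frame against the robot's own TCP.

```bash
cat > h.py <<'E'
import numpy as np,cv2
def cloud(f):
    R=cv2.Rodrigues(np.array(f["rvec"]).ravel())[0]; t=np.array(f["tvec"]).ravel()
    v,u=np.mgrid[0:480,0:640]; d=f["depth"]
    P=np.stack([(u-f["cx"])/f["fx"]*d,(v-f["cy"])/f["fy"]*d,d],-1)
    W=(P-t)@R; W[d==0]=np.nan
    return W
def proj(f,X):
    R=cv2.Rodrigues(np.array(f["rvec"]).ravel())[0]; t=np.array(f["tvec"]).ravel()
    p=np.atleast_2d(X)@R.T+t
    return np.stack([p[:,0]/p[:,2]*f["fx"]+f["cx"],p[:,1]/p[:,2]*f["fy"]+f["cy"]],-1)
E
python3 - <<'E'
from h import *
np.set_printoptions(precision=4,suppress=True)
for n,pts in (("top",[(388,275),(359,300),(370,250),(405,310),(321,225),(452,256),(296,336),(365,340),(319,324),(428,352),(377,366),(335,356),(421,378),(203,336),(218,300),(212,235),(247,242),(225,335),(190,250),(250,350),(450,200)]),("side",[(365,238),(345,254),(433,198),(403,212),(461,184),(415,310),(368,290),(446,245),(292,436),(262,395),(250,295)])):
    f=dict(np.load(f"pics/{n}0.npz")); W=cloud(f)
    for u,v in pts: print(n,u,v,W[v,u],f["frame"][v,u])
f=dict(np.load("pics/top0.npz"))
im=cv2.resize(f["frame"][210:400,280:480,::-1],None,fx=4,fy=4,interpolation=cv2.INTER_CUBIC)[:600];cv2.imwrite("pics/topc.png",im)
f=dict(np.load("pics/side0.npz"))
im=cv2.resize(f["frame"][170:370,280:480,::-1],None,fx=3,fy=3,interpolation=cv2.INTER_CUBIC);cv2.imwrite("pics/sidec.png",im)
E
```

```text
top 388 275 [ 0.5568 -0.128   0.1329] [146  87  51]
top 359 300 [ 0.5156 -0.0833  0.1197] [136 131 116]
top 370 250 [ 0.5999 -0.1037  0.0826] [136 130 112]
top 405 310 [ 0.5012 -0.1577  0.1216] [135 133 114]
top 321 225 [ 0.6489 -0.0207  0.0101] [163 152 138]
top 452 256 [ 0.597  -0.2593  0.0172] [165 153 139]
top 296 336 [0.4464 0.0201 0.0134] [171 168 151]
top 365 340 [ 0.4472 -0.0989  0.0702] [96 90 87]
top 319 324 [ 0.4756 -0.0193  0.1209] [47 40 36]
top 428 352 [ 0.4347 -0.1959  0.1194] [43 38 30]
top 377 366 [ 0.4308 -0.0962  0.2702] [157 150 132]
top 335 356 [ 0.4425 -0.0397  0.2676] [166  82  19]
top 421 378 [ 0.4162 -0.1553  0.2704] [170  82  10]
top 203 336 [0.4431 0.1866 0.0182] [58 60 59]
top 218 300 [0.5079 0.1623 0.0159] [62 64 60]
top 212 235 [0.6249 0.1764 0.021 ] [117 115 106]
top 247 242 [0.6137 0.1127 0.0204] [124 122 113]
top 225 335 [0.4448 0.1489 0.0074] [ 14  64 117]
top 190 250 [0.5969 0.2155 0.0193] [ 38  62 114]
top 250 350 [ 0.418   0.1037 -0.0012] [103  61  72]
top 450 200 [ 0.702  -0.259   0.0013] [166  99 111]
side 365 238 [ 0.5443 -0.1075  0.1283] [196 102   0]
side 345 254 [ 0.5663 -0.0805  0.0983] [159 155 143]
side 433 198 [ 0.4262 -0.0915  0.2637] [190 184 172]
side 403 212 [ 0.439  -0.0339  0.2651] [207 112   0]
side 461 184 [ 0.4126 -0.1489  0.2648] [203 112   0]
side 415 310 [ 0.4148 -0.0693  0.067 ] [109 104 107]
side 368 290 [ 0.4706 -0.0125  0.12  ] [110  52  14]
side 446 245 [ 0.4315 -0.1901  0.1184] [93 90 83]
side 292 436 [0.4433 0.1947 0.019 ] [118 115 113]
side 262 395 [0.5196 0.1771 0.0193] [147 142 135]
side 250 295 [0.7012 0.0357 0.0021] [191 117 138]
```

View pics/topc.png

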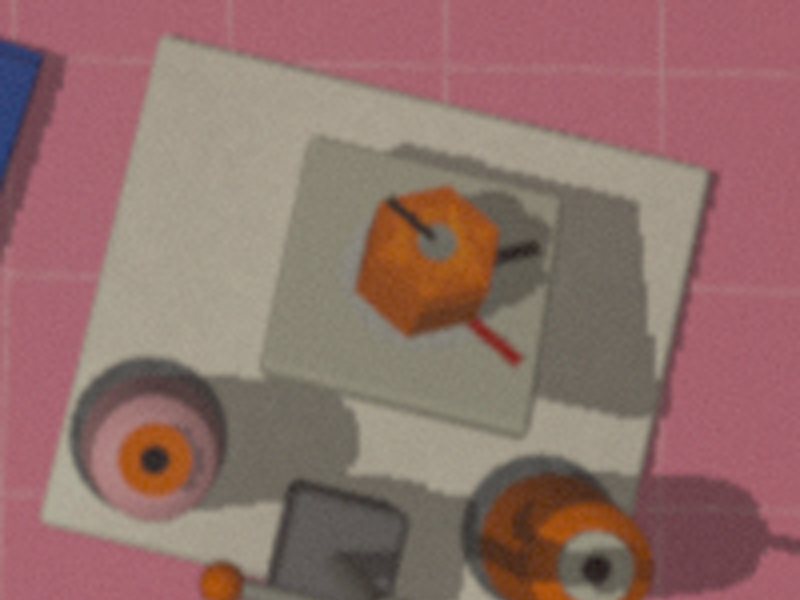

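View pics/sidec.png

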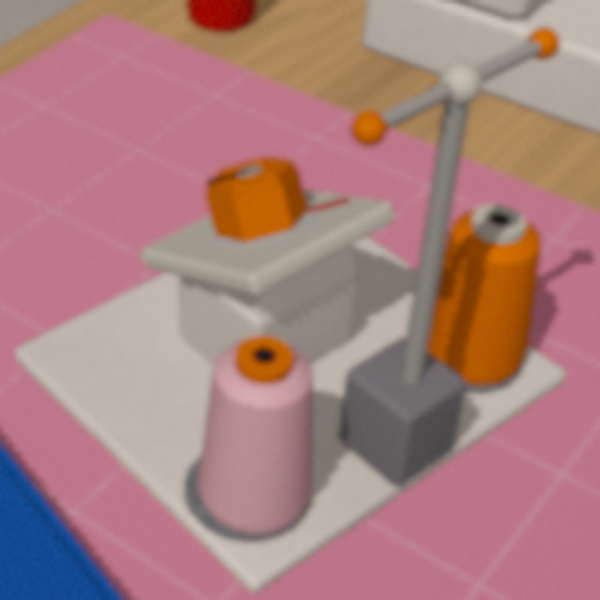

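Both cameras agree with each other: the mast is on the -x (robot) side and the stand yaw is about 2.9. To check the frame I'll raise the hand well above everything, move it into view, and see whether it appears where its reported pose says.

```bash
python3 - <<'E'
from cell import r
from h import *
np.set_printoptions(precision=4,suppress=True)
o=r.get_obs(); p=o["ee_pos"]; q=o["tcp_rot"]
from scipy.spatial.transform import Rotation as Ro
print(Ro.from_quat(q,scalar_first=True).as_matrix())
r.move_straight([p[0],p[1],0.36],rate=0.2)
r.movep([0.55,0.2,0.36],q)
o=r.get_obs(); print(o["clock"],o["ee_pos"],o["qpos"])
for n in("side","top"):
    f=r.grab_frame(n); im=f["frame"][:,:,::-1].copy(); u=proj(f,o["ee_pos"])[0]; print(n,u)
    cv2.circle(im,tuple(int(a) for a in u),5,(0,255,0),2)
    cv2.imwrite(f"pics/{n}1.png",im); np.savez(f"pics/{n}1.npz",**f)
E
```

```text
[[ 0.4093 -0.0006 -0.9124]
 [ 0.9124 -0.0017  0.4093]
 [-0.0018 -1.     -0.0001]]
2.6583 [0.5495 0.2019 0.3598] [-0.7011  0.2249  0.341   1.5079 -0.0749  1.4232  0.795 ]
side [190.5236 196.6326]
top [138.1825 270.3094]
```

View pics/top1.png

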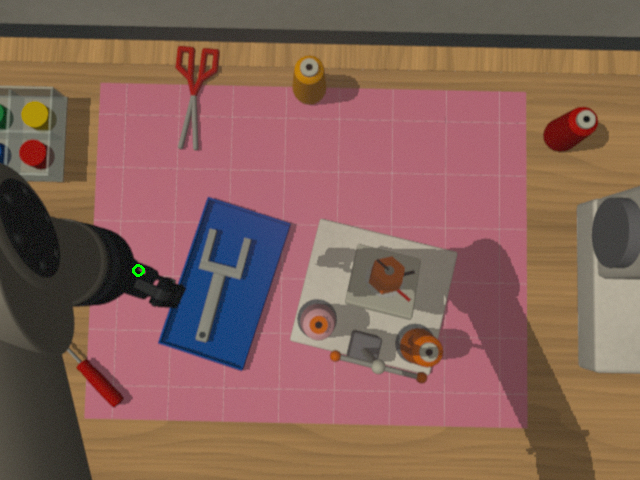

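View pics/side1.png

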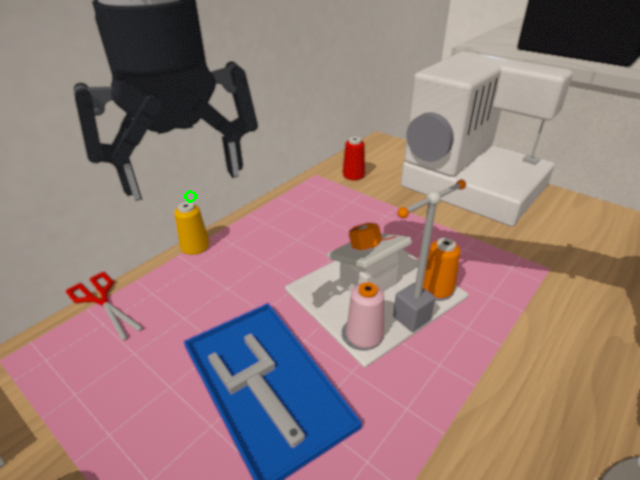

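The TCP projects at (138,270) in the top view and (190,197) in the side view, right between the fingertips. So the camera frame is right and the stated stand yaw/"robot's right" doesn't match this scene; I'll use the measured pose. Next I'll fit the stand, nut, tray and wrench.

```bash
cat > fit.py <<'E'
from h import *
from scipy.optimize import least_squares
from scipy.spatial.transform import Rotation as Ro
np.set_printoptions(precision=4,suppress=True)
f=dict(np.load("pics/top0.npz")); fs=dict(np.load("pics/side0.npz"))
c=lambda u,v:(u/4+280-.4,v/4+210-.4)
s=lambda u,v:(u/3+280-.33,v/3+170-.33)
T=0.42
def face(a): # local face coords -> stand
    a=np.atleast_2d(a); return a@np.array([[np.cos(T),0,np.sin(T)],[0,1,0],[-np.sin(T),0,np.cos(T)]])+[0,0,.1]
def d(deg,rad): return [rad*np.cos(np.radians(deg)),rad*np.sin(np.radians(deg)),0]
obs=[]
top=[((-.085,-.13,.012),c(165,37)),((-.085,.13,.012),c(712,170)),((.145,-.13,.012),c(42,520)),
 (face([-.056,-.056,0])[0],c(312,137)),(face([-.056,.056,0])[0],c(557,200)),(face([.056,.056,0])[0],c(524,433)),(face([.056,-.056,0])[0],c(263,368)),
 (face(d(120,.054))[0],c(540,244)),(face(d(60,.054))[0],c(520,360))]
side=[((-.085,-.13,.012),s(17,352)),((.145,-.13,.012),s(255,588)),((.145,.13,.012),s(565,377)),
 (face([-.056,-.056,0])[0],s(143,252)),(face([.056,-.056,0])[0],s(255,285)),(face([.056,.056,0])[0],s(393,207))]
def tw(p,X):
    X=np.asarray(X); cy,sy=np.cos(p[2]),np.sin(p[2])
    return np.stack([p[0]+cy*X[:,0]-sy*X[:,1],p[1]+sy*X[:,0]+cy*X[:,1],X[:,2]],-1)
def res(p,k=0):
    a=proj(f,tw(p,[x for x,_ in top]))-[y for _,y in top]
    b=proj(fs,tw(p,[x for x,_ in side]))-[y for _,y in side]
    return (a.ravel() if k==1 else b.ravel() if k==2 else np.r_[a.ravel(),b.ravel()])
if __name__=="__main__":
    for k in (0,1,2):
        L=least_squares(res,[.56,-.12,2.92],args=(k,),loss="soft_l1"); print("stand",k,L.x); print(L.fun.reshape(-1,2).round(1).tolist())
E
python3 fit.py
python3 - <<'E'
from h import *
f=dict(np.load("pics/top0.npz"))
im=f["frame"][190:380,140:310,::-1]
cv2.imwrite("pics/trayc.png",cv2.resize(im,None,fx=3,fy=3,interpolation=cv2.INTER_CUBIC))
E
```

```text
stand 0 [ 0.5497 -0.1255  2.9197]
[[-1.5, -0.7], [0.1, 0.4], [-1.5, 1.5], [-0.5, -1.0], [2.1, -0.8], [1.3, 0.9], [-0.9, 0.2], [-1.2, 1.7], [-0.7, 1.6], [-1.0, -1.6], [0.5, -0.9], [1.9, -2.2], [-1.7, -1.1], [-0.8, -2.8], [0.9, -2.3]]
stand 1 [ 0.5505 -0.1264  2.9215]
[[-1.1, -1.0], [0.5, -0.2], [-0.9, 1.2], [0.0, -1.4], [2.6, -1.4], [2.0, 0.3], [-0.3, -0.2], [-0.7, 1.2], [-0.1, 1.0]]
stand 2 [ 0.5467 -0.1226  2.9136]
[[-0.9, -0.4], [0.2, 1.3], [2.8, -0.1], [-1.4, 0.1], [-0.6, -1.1], [1.6, -0.7]]
```

View pics/trayc.png

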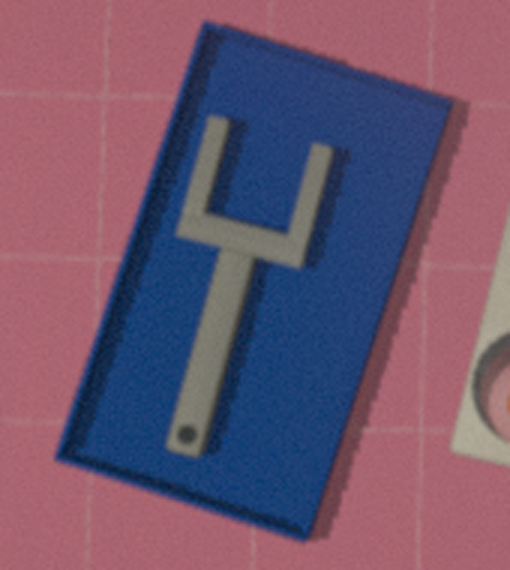

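```bash
cat > fit2.py <<'E'
from fit import *
def inter(f,uv,p0,n):
    R=cv2.Rodrigues(f["rvec"].ravel())[0]; t=f["tvec"].ravel(); o=-R.T@t
    uv=np.atleast_2d(uv); dd=np.stack([(uv[:,0]-f["cx"])/f["fx"],(uv[:,1]-f["cy"])/f["fy"],np.ones(len(uv))],-1)@R
    return o+dd*(((p0-o)@n)/(dd@n))[:,None]
st=np.array([.5497,-.1255,2.9197])
ex=np.array([np.cos(st[2]),np.sin(st[2]),0]);ey=np.array([-np.sin(st[2]),np.cos(st[2]),0]);ez=np.array([0,0,1.])
n=-np.sin(T)*ex+np.cos(T)*ez; u=np.cos(T)*ex+np.sin(T)*ez
fc=np.array([st[0],st[1],.1]); topc=fc+.034*n
def loc(f,uv,h=.034):
    P=inter(f,uv,fc+h*n,n)-fc; return np.stack([P@u,P@ey],-1)
if __name__=="__main__":
    print("n",n,"u",u,"topc",topc)
    print("proj topc",(proj(f,topc)-[280-.4,210-.4])*4,(proj(fs,topc)-[280-.33,170-.33])*3)
    for nm,ff,pts in(("top",f,[c(437,243),c(390,202)]),("side",fs,[s(248,172),s(210,183)])):
        P=loc(ff,pts); print(nm,P,np.degrees(np.arctan2(*(P[1]-P[0])[::-1])))
    # nut mask centroid of top hex: brightness
    W=cloud(f); m=np.abs((W-topc)@n)<.004; r_=np.linalg.norm(np.cross(W-fc,n),axis=-1); m&=r_<.045
    print(m.sum(),((W[m]-fc)@u).mean(),((W[m]-fc)@ey).mean(),((W[m]-fc)@n).mean())
    W=cloud(f); a=(W-fc); q=(np.abs(a@u)<.052)&(np.abs(a@ey)<.052)&(np.hypot(a@u,a@ey)>.035); print("face depth off top",np.nanmedian((a@n)[q]))
    W=cloud(fs); a=(W-fc); q=(np.abs(a@u)<.052)&(np.abs(a@ey)<.052)&(np.hypot(a@u,a@ey)>.035)&(np.abs(a@n)<.02); print("face depth off side",np.nanmedian((a@n)[q]))
    # overlay
    im=f["frame"][:,:,::-1].copy(); im=cv2.resize(im[210:360,280:480],None,fx=4,fy=4,interpolation=cv2.INTER_CUBIC)
    for h,rad in((.034,.047/np.sqrt(3)),(.029,.029),(.001,.029)):
        th=np.radians(np.arange(0,361,60)+ANG) if (ANG:=float(__import__("sys").argv[1])) is not None else 0
        X=fc+h*n+rad*(np.cos(th)[:,None]*u+np.sin(th)[:,None]*ey)
        p=((proj(f,X)-[280-.4,210-.4])*4).astype(int)
        cv2.polylines(im,[p],False,(0,255,0),1)
    cv2.imwrite("pics/ov_%s.png"%__import__("sys").argv[1],im)
    # wrench + tray
    g=lambda u_,v_:(u_/3+140-.33,v_/3+190-.33)
    z=np.array([0,0,1.])
    tr=inter(f,[g(207,22),g(452,100),g(308,541),g(58,458)],np.array([0,0,.018]),z); print("tray",tr, np.linalg.norm(np.diff(tr,axis=0),axis=1),tr.mean(0))
    trs=inter(fs,[(268,306),(186,344),(265,479),(360,424)],np.array([0,0,.018]),z); print("tray side",trs,np.linalg.norm(np.diff(trs,axis=0),axis=1))
    w=inter(f,[g(208,116),g(230,119),g(312,143),g(334,147),g(303,268),g(177,234),g(203,456),g(168,448)],np.array([0,0,.019]),z)
    L=np.array([(116,38.5),(116,26.5),(116,-26.5),(116,-38.5),(41,-38.5),(41,38.5),(-84,-11),(-84,11)])/1000
    R_=lambda q:np.c_[q[0]+np.cos(q[2])*L[:,0]-np.sin(q[2])*L[:,1],q[1]+np.sin(q[2])*L[:,0]+np.cos(q[2])*L[:,1]]
    S=least_squares(lambda q:(R_(q)-w[:,:2]).ravel(),[.5,.17,-.25],loss="soft_l1",f_scale=.002); print("wrench",S.x,S.fun.reshape(-1,2)*1000)
    Lt=np.array([(.14,.08),(.14,-.08),(-.14,-.08),(-.14,.08)]); Rt=lambda q:np.c_[q[0]+np.cos(q[2])*Lt[:,0]-np.sin(q[2])*Lt[:,1],q[1]+np.sin(q[2])*Lt[:,0]+np.cos(q[2])*Lt[:,1]]
    S2=least_squares(lambda q:(Rt(q)-tr[:,:2]).ravel(),[.5,.17,-.25]); print("tray",S2.x,S2.fun.reshape(-1,2)*1000)
    dlt=S.x[:2]-S2.x[:2]; cy,sy=np.cos(S2.x[2]),np.sin(S2.x[2]); print("wrench in tray",cy*dlt[0]+sy*dlt[1],-sy*dlt[0]+cy*dlt[1],S.x[2]-S2.x[2])
E
python3 fit2.py 0
```

```text
n [ 0.3978 -0.0897  0.9131] u [-0.8907  0.2009  0.4078] topc [ 0.5632 -0.1286  0.131 ]
proj topc [[434.6467 245.7683]] [[250.7693 172.4636]]
top [[-0.0015  0.0007]
 [-0.0145 -0.0209]] -120.97335770226678
side [[-0.0027  0.0001]
 [-0.0139 -0.0207]] -118.26964967211109
713 0.0013582764157491496 0.000162761860561722 0.034928561679005335
face depth off top 0.00019193820289531457
face depth off side 0.0011985159454773746
tray [[0.6946 0.1854 0.018 ]
 [0.6504 0.0353 0.018 ]
 [0.3844 0.1143 0.018 ]
 [0.43   0.2651 0.018 ]] [0.1565 0.2774 0.1575] [0.5399 0.15   0.018 ]
tray side [[0.6421 0.0443 0.018 ]
 [0.6851 0.1902 0.018 ]
 [0.4316 0.257  0.018 ]
 [0.383  0.1217 0.018 ]] [0.1522 0.2622 0.1437]
wrench [ 0.5162  0.1701 -0.2281] [[ 0.7366 -1.2097]
 [-0.4582  0.4697]
 [ 0.9953 -1.1109]
 [ 0.4039  0.567 ]
 [ 0.7894  1.0971]
 [-0.5152 -0.3838]
 [-1.3798  0.0239]
 [-0.6652  0.4025]]
tray [ 0.5399  0.15   -0.2904] [[ 2.2627  1.146 ]
 [ 0.7124 -2.0108]
 [-1.6023 -0.8243]
 [-1.3728  1.6891]]
wrench in tray -0.028449378690094014 0.012475934600758534 0.06236165787544615
```

View pics/ov_0.png

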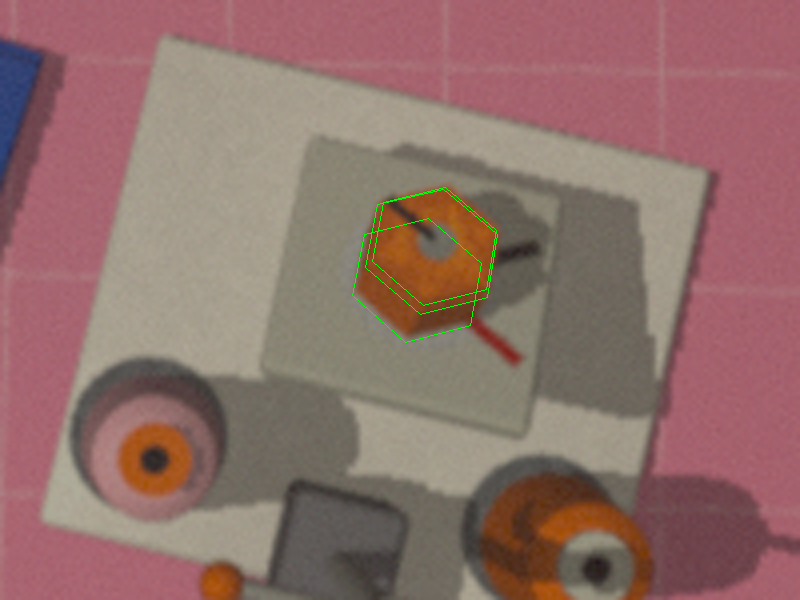

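```bash
cat > geo.py <<'E'
import numpy as np
from scipy.spatial.transform import Rotation as Ro
T=.42; ST=np.array([.551,-.126,2.92])
ex=np.array([np.cos(ST[2]),np.sin(ST[2]),0]);ey=np.array([-np.sin(ST[2]),np.cos(ST[2]),0]);ez=np.array([0,0,1.])
n=-np.sin(T)*ex+np.cos(T)*ez; u=np.cos(T)*ex+np.sin(T)*ez
fc=np.array([ST[0],ST[1],.1])
def quat(xdir,ydir):
    y=ydir/np.linalg.norm(ydir); x=xdir-(xdir@y)*y; x/=np.linalg.norm(x)
    return Ro.from_matrix(np.stack([x,y,np.cross(x,y)],-1)).as_quat(scalar_first=True)
def fdir(deg): a=np.radians(deg); return np.cos(a)*u+np.sin(a)*ey   # direction on face
def nutq(deg): return quat(fdir(deg),-n)   # jaw opening dir at deg on the face
E
python3 - <<'E'
from cell import r
from geo import *
np.set_printoptions(precision=3,suppress=True)
print(r.get_obs()["qpos"])
for h in(.004,.1):
  for a in range(30,390,60):
    q=r.inverse_kinematics(fc+h*n,nutq(a)); print(h,a,q)
E
```

```text
[-0.701  0.225  0.341  1.508 -0.075  1.423  0.795]
0.004 30 [-0.517  1.062  1.259  1.556 -0.783  1.643 -1.979]
0.004 90 [-0.357  0.804  0.837  1.551 -0.482  1.472 -1.201]
0.004 150 [-0.285  0.749  0.702  1.549 -0.398  1.442 -0.231]
0.004 210 [-0.213  0.71   0.578  1.547 -0.325  1.423  0.75 ]
0.004 270 [-0.153  0.685  0.479  1.545 -0.27   1.411  1.746]
0.004 330 [-0.064  0.658  0.341  1.543 -0.196  1.401  2.725]
0.1 30 [-0.454  0.991  1.26   1.37  -0.713  1.786 -2.056]
0.1 90 [-0.331  0.787  0.88   1.367 -0.464  1.663 -1.226]
0.1 150 [-0.263  0.733  0.735  1.364 -0.381  1.635 -0.254]
0.1 210 [-0.197  0.695  0.608  1.362 -0.312  1.618  0.732]
0.1 270 [-0.133  0.668  0.493  1.36  -0.253  1.607  1.726]
0.1 330 [-0.048  0.642  0.348  1.357 -0.182  1.598  2.709]
```

The nut's line sits at about -120° (240°) on the face, so run ≈ -2.09, and the model overlay matches the hexagon. The plan is to grip with the jaws along 270° and turn 120° clockwise using joint 7 only. First I'll approach high, look for arm/mast clearance, and check that joint 7 turns purely about the tool axis.

```bash
python3 - <<'E'
from cell import r
from h import *
from geo import *
np.set_printoptions(precision=4,suppress=True)
q=r.inverse_kinematics(fc+.22*n,nutq(150)); print(q)
r.set_joints(q)
o=r.get_obs(); print(o["clock"],o["ee_pos"],fc+.22*n)
for k in("side","top"):
    f=r.grab_frame(k); cv2.imwrite(f"pics/{k}2.png",f["frame"][:,:,::-1])
q=np.array(o["qpos"]); q[6]+=np.radians(120); r.set_joints(q)
o=r.get_obs(); print(o["clock"],o["ee_pos"],(Ro.from_quat(nutq(270),scalar_first=True).inv()*Ro.from_quat(o["tcp_rot"],scalar_first=True)).as_rotvec(degrees=True), o["qpos"],o["gripper_width"])
E
```

```text
[-0.195   0.7629  0.7642  1.0612 -0.4003  1.896  -0.2766]
4.125 [ 0.6391 -0.144   0.3012] [ 0.6385 -0.1457  0.3009]
6.0417 [ 0.6391 -0.1439  0.3013] [-0.0506 -0.1926 -0.0173] [-0.1967  0.762   0.7627  1.0608 -0.4006  1.896   1.8178] 0.08528627901254117
```

View pics/side2.png

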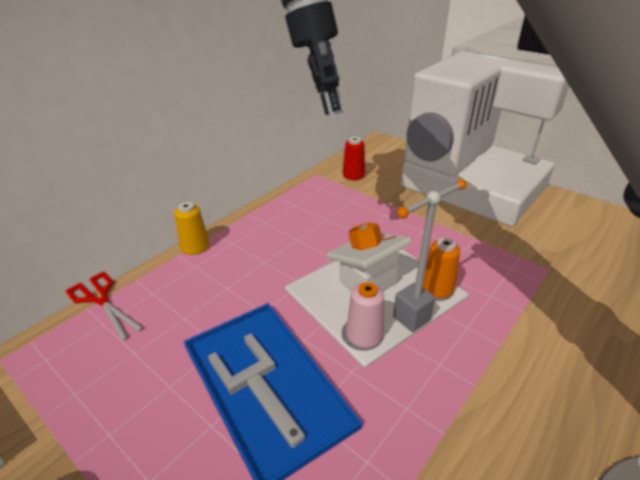

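View pics/top2.png

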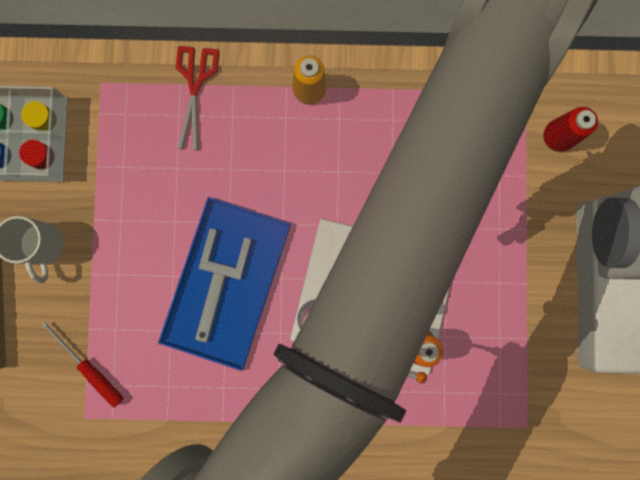

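The forearm passes high over the mast, and joint 7 turns purely about the tool axis (TCP moved <0.1 mm). Coming down partway to check again.

```bash
python3 - <<'E'
from cell import r
from h import *
from geo import *
np.set_printoptions(precision=4,suppress=True)
print(r.move_straight(fc+.055*n,rate=.2,attitude=nutq(270),contact_N=6))
o=r.get_obs(); print(o["clock"],o["ee_pos"],o["qpos"])
for k in("side","top"):
    f=r.grab_frame(k); cv2.imwrite(f"pics/{k}3.png",f["frame"][:,:,::-1]); np.savez(f"pics/{k}3.npz",**f)
E
```

```text
False
7.0167 [ 0.5739 -0.1314  0.1513] [-0.2909  0.7458  0.7502  1.4545 -0.4018  1.5492  1.8649]
```

View pics/side3.png

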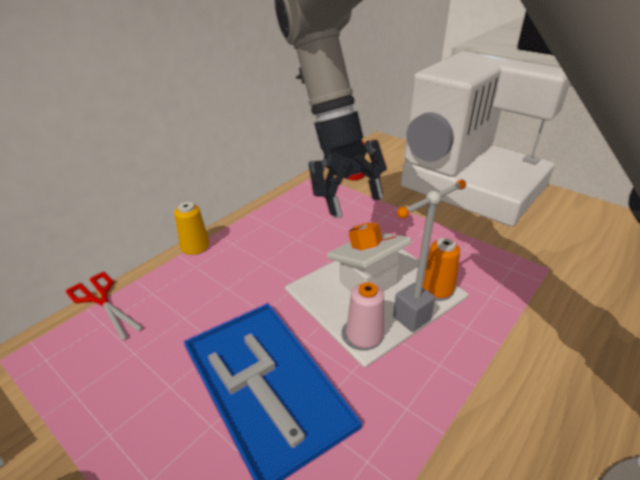

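View pics/top3.png

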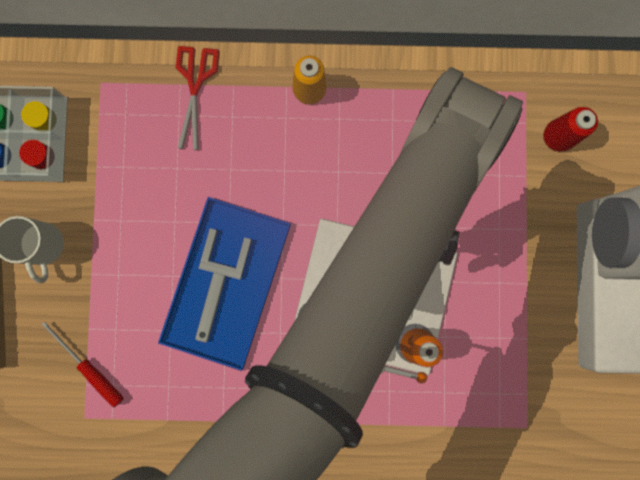

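```bash
python3 - <<'E'
from cell import r
from h import *
from geo import *
np.set_printoptions(precision=3,suppress=True)
def st(t):
    o=r.get_obs(); print(t,round(o["clock"],2),o["ee_pos"],"F",o["force"],"M",o["wrist_torque"],"w",round(o["gripper_width"],4),"j7",o["qpos"][6],"tau7",o["tau"][6]); return o
print(r.move_straight(fc+.005*n,rate=.08,contact_N=6)); st("down")
r.close_gripper(grip_force=40); o=st("closed")
if abs(o["gripper_width"]-.05)<.003:
    q=np.array(o["qpos"]); q[6]-=2.094+.05; r.set_joints(q); r.pause(.1); o=st("turned")
f=r.grab_frame("side"); cv2.imwrite("pics/side4.png",f["frame"][:,:,::-1])
cv2.imwrite("pics/side4c.png",cv2.resize(f["frame"][170:320,280:480,::-1],None,fx=4,fy=4,interpolation=cv2.INTER_CUBIC))
E
```

```text
False
down 7.89 [ 0.553 -0.127  0.105] F [ 0.49  -0.12   0.198] M [-0.103 -0.411 -0.008] w 0.085 j7 1.8819668790041693 tau7 0.0005191777563595679
closed 8.31 [ 0.553 -0.127  0.105] F [0.907 0.555 3.531] M [-0.023 -0.256  0.001] w 0.0492 j7 1.881922017027894 tau7 0.024413772043772042
turned 10.27 [ 0.553 -0.127  0.105] F [-2.883 -0.28   4.763] M [0.151 0.54  0.709] w 0.0494 j7 -0.2615168389205637 tau7 -0.6762958131730556
```

View pics/side4c.png

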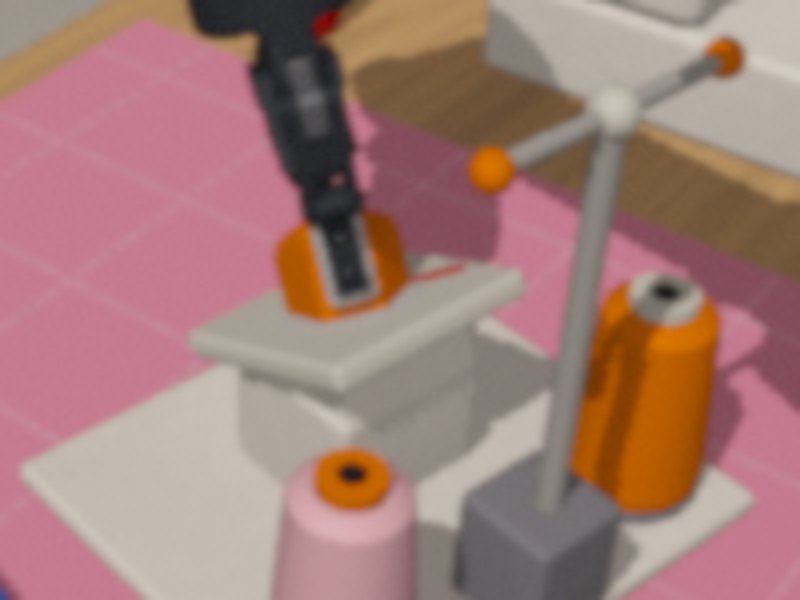

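The joint-7 torque rose to about 0.68 N m at the end of the turn, so the nut is at the finger-tight stop. Next: release, back off, look at the line, and move above the wrench.

```bash
cat >> geo.py <<'E'
W0=np.array([.5162,.1701,-.2281])
wx=np.array([np.cos(W0[2]),np.sin(W0[2]),0]); wy=np.array([-np.sin(W0[2]),np.cos(W0[2]),0])
GX=.012
pg=np.array([W0[0],W0[1],0])+GX*wx
qg=quat(wy,-ez)
E
python3 - <<'E'
from cell import r
from h import *
from geo import *
np.set_printoptions(precision=3,suppress=True)
def st(t):
    o=r.get_obs(); print(t,round(o["clock"],2),o["ee_pos"],"F",o["force"],"w",round(o["gripper_width"],4),"q",o["qpos"]); return o
r.let_go(); st("open")
r.move_straight(fc+.12*n,rate=.2); st("up")
print(r.inverse_kinematics(pg+[0,0,.18],qg))
r.movep(pg+[0,0,.18],qg); st("above")
for k in("side","top"):
    f=r.grab_frame(k); cv2.imwrite(f"pics/{k}5.png",f["frame"][:,:,::-1]); np.savez(f"pics/{k}5.npz",**f)
    x=dict(top=(210,280),side=(170,280))[k]; cv2.imwrite(f"pics/{k}5c.png",cv2.resize(f["frame"][x[0]:x[0]+150,x[1]:x[1]+200,::-1],None,fx=4,fy=4,interpolation=cv2.INTER_CUBIC))
E
```

```text
open 10.77 [ 0.554 -0.127  0.105] F [-0.234 -0.21   0.56 ] w 0.0853 q [-0.303  0.761  0.736  1.547 -0.418  1.45  -0.262]
up 11.49 [ 0.598 -0.136  0.209] F [-0.028  0.453  0.06 ] w 0.0854 q [-0.265  0.74   0.76   1.323 -0.391  1.678 -0.298]
[-0.659  0.286  0.331  1.837 -0.107  1.036  1.057]
above 12.72 [0.528 0.166 0.18 ] F [ 0.525 -1.455  0.731] w 0.0856 q [-0.658  0.286  0.333  1.837 -0.106  1.036  1.057]
```

View pics/side5.png

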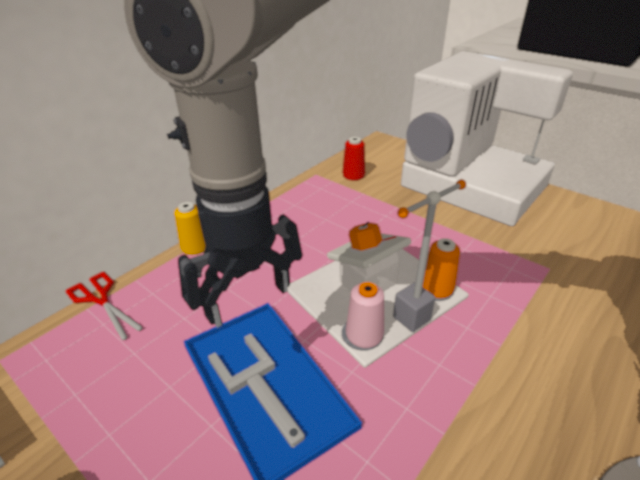

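View pics/top5c.png

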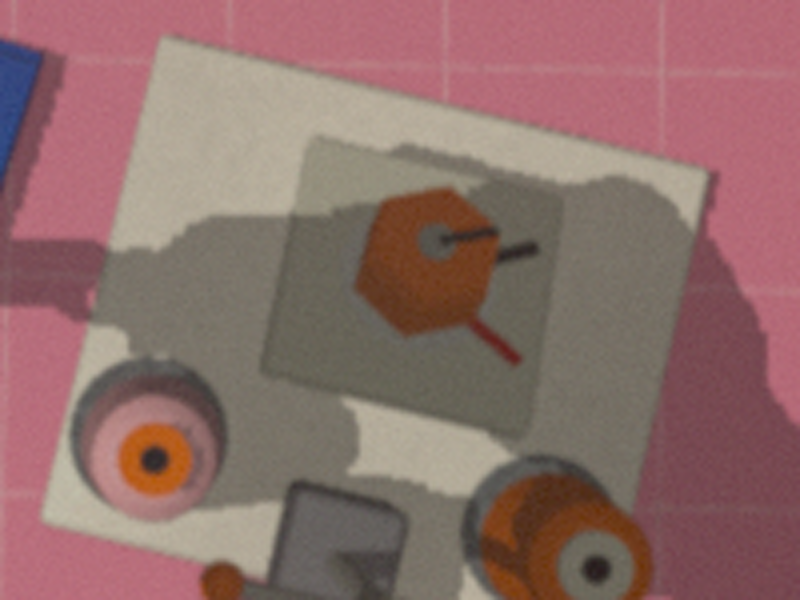

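The nut's line, from (440,242) to (497,232) in the crop, is now parallel to the black mark at (517,252), so it's finger-tight. The wrench hasn't been disturbed. Grasping it now.

```bash
python3 - <<'E'
from cell import r
from h import *
from geo import *
np.set_printoptions(precision=3,suppress=True)
def st(t):
    o=r.get_obs(); print(t,round(o["clock"],2),o["ee_pos"],"F",o["force"],"w",round(o["gripper_width"],4)); return o
r.move_straight(pg+[0,0,.04],rate=.2)
print(r.move_straight(pg+[0,0,.007],rate=.06,contact_N=6)); st("down")
r.close_gripper(grip_force=90); o=st("closed")
if .019<o["gripper_width"]<.025:
    r.move_straight(pg+[0,0,.05],rate=.08); st("lift")
for k in("side","top"):
    f=r.grab_frame(k); cv2.imwrite(f"pics/{k}6.png",f["frame"][:,:,::-1]); np.savez(f"pics/{k}6.npz",**f)
E
```

```text
False
down 14.37 [0.528 0.167 0.007] F [ 1.521  0.266 -0.217] w 0.0854
closed 14.98 [0.528 0.168 0.008] F [-1.535  0.354  5.55 ] w 0.0191
lift 15.68 [0.528 0.167 0.05 ] F [-0.451 -0.387 -2.625] w 0.0193
```

View pics/side6.png

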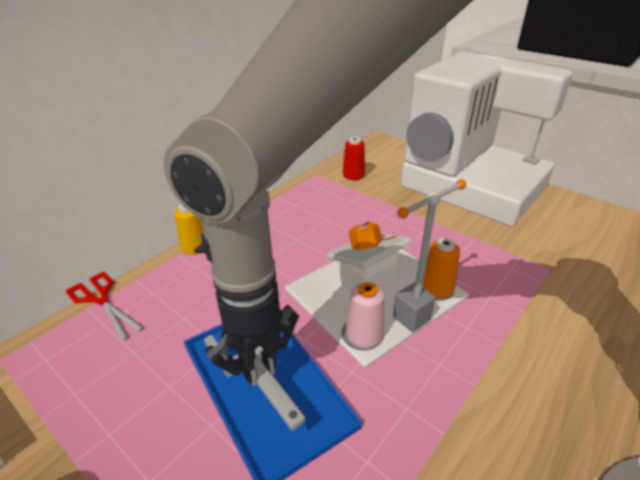

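View pics/top6.png

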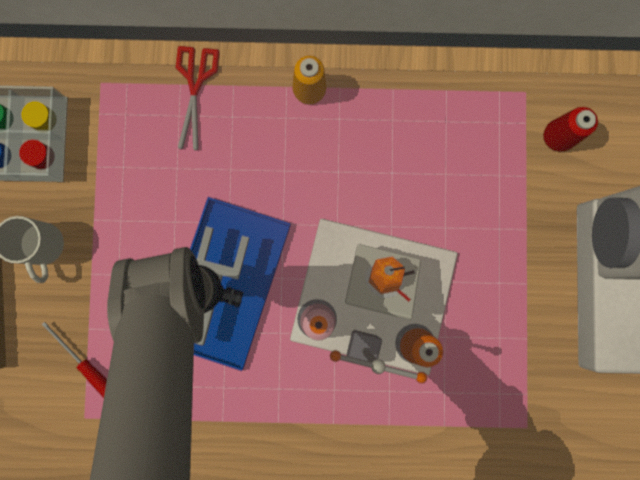

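The wrench is in hand (width 19 mm, about 2.7 N of load) and sits level at the handle. I'll carry it above the nut with the handle along the 240° corner (free side, away from mast and cones), and check the alignment there.

```bash
cat >> geo.py <<'E'
DZ=.0025
def wpose(phi,hb,gx=GX):
    xw=-fdir(phi); yw=np.cross(n,xw)
    return fc+n*(hb+DZ)-xw*(.090-gx), quat(yw,-n)
E
python3 - <<'E'
from cell import r
from h import *
from geo import *
np.set_printoptions(precision=3,suppress=True)
def st(t):
    o=r.get_obs(); print(t,round(o["clock"],2),o["ee_pos"],"F",o["force"],"w",round(o["gripper_width"],4),"q",o["qpos"]); return o
r.move_straight(pg+[0,0,.25],rate=.25); st("up")
p,q=wpose(240,.11)
print(p,r.inverse_kinematics(p,q))
r.movep(p,q); st("above nut")
for k in("side","top"):
    f=r.grab_frame(k); cv2.imwrite(f"pics/{k}7.png",f["frame"][:,:,::-1]); np.savez(f"pics/{k}7.npz",**f)
E
```

```text
up 16.73 [0.527 0.167 0.248] F [ 0.707 -0.205 -2.684] w 0.0193 q [-0.675  0.223  0.344  1.755 -0.08   1.181  1.034]
[ 0.645 -0.078  0.187] [-0.313  0.824  0.756  1.23  -0.468  1.703 -0.326]
above nut 17.96 [ 0.645 -0.077  0.186] F [-0.351  0.832 -2.787] w 0.0194 q [-0.313  0.824  0.755  1.231 -0.468  1.703 -0.326]
```

View pics/side7.png

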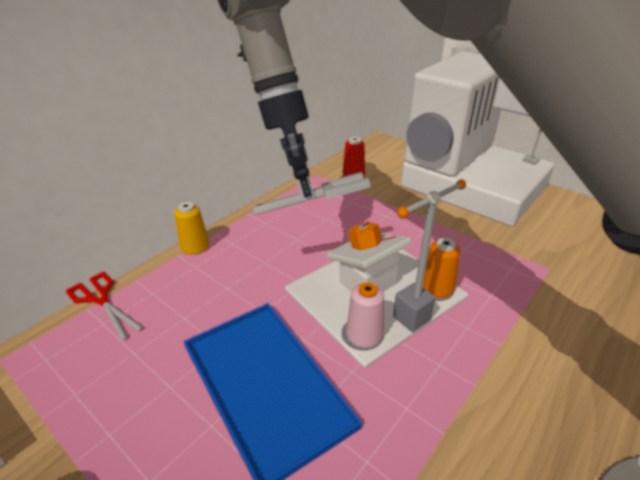

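View pics/top7.png

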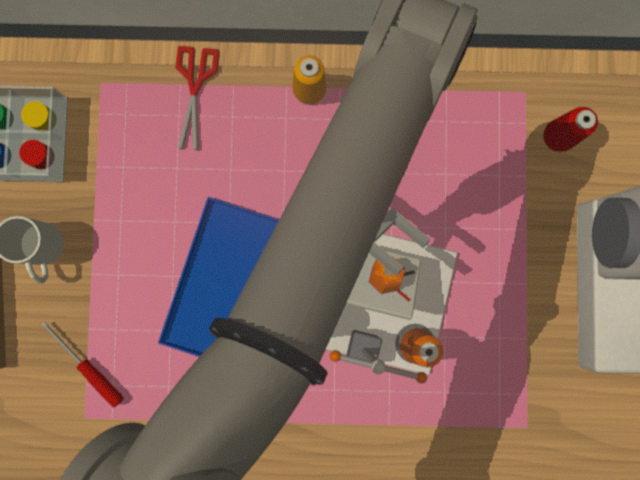

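```bash
cat > ov.py <<'E'
from h import *
from geo import *
OUT=np.array([(116,38.5),(116,26.5),(58,26.5),(58,-26.5),(116,-26.5),(116,-38.5),(41,-38.5),(41,-11),(-84,-11),(-84,11),(41,11),(41,38.5),(116,38.5)])/1000
def overlay(f,k,ee,rot,name,box,sc=4,gx=GX):
    R=Ro.from_quat(rot,scalar_first=True).as_matrix(); zw=-R[:,1]; yw=R[:,0]; xw=np.cross(yw,zw)
    x0,y0,w,h=box
    im=cv2.resize(f["frame"][y0:y0+h,x0:x0+w,::-1],None,fx=sc,fy=sc,interpolation=cv2.INTER_CUBIC)
    for z,col in((0,(255,255,0)),(.014,(0,255,0))):
        X=ee+(OUT[:,:1]-gx)*xw+OUT[:,1:]*yw+(z-DZ)*zw
        cv2.polylines(im,[((proj(f,X)-[x0,y0])*sc+sc/2-.5).astype(int)],False,col,1)
    cv2.imwrite(name,im)
E
python3 - <<'E'
from ov import *
from cell import r
o=r.get_obs()
for k,b in(("side",(240,140,160,130)),("top",(340,190,150,120))):
    f=dict(np.load(f"pics/{k}7.npz")); overlay(f,k,o["ee_pos"],o["tcp_rot"],f"pics/ov7{k}.png",b)
E
```

```text
(no output)
```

View pics/ov7side.png

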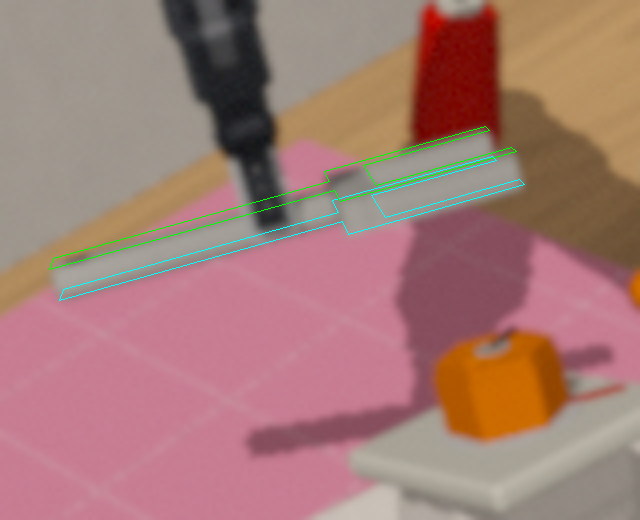

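View pics/ov7top.png

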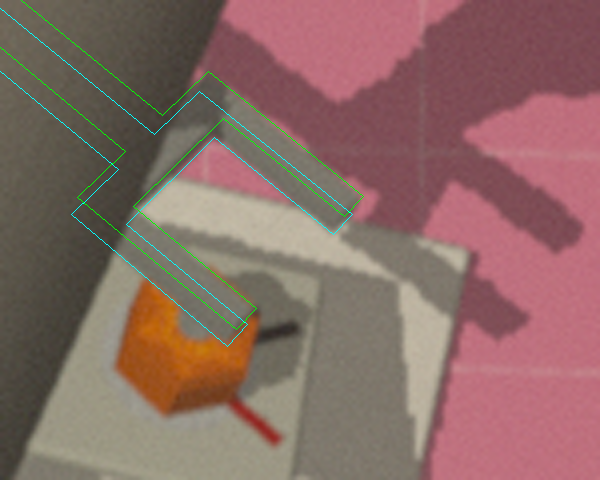

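The top-view overlay matches the held wrench within about 1 px. Its tine tips are at (250,320) and (352,205) in the crop, parallel to the nut's flats. Lowering along the nut axis with contact monitoring.

```bash
python3 - <<'E'
from cell import r
from ov import *
np.set_printoptions(precision=3,suppress=True)
def st(t):
    o=r.get_obs(); a=o["ee_pos"]-wpose(240,0)[0]; print(t,round(o["clock"],2),"hb",(a@n).round(4),"lat",(a@u).round(4),(a@ey).round(4),"F",o["force"],"w",round(o["gripper_width"],4)); return o
p,q=wpose(240,.04); r.move_straight(p,rate=.12,attitude=q,contact_N=8); st("h40")
p,q=wpose(240,.012); print(r.move_straight(p,rate=.03,contact_N=8)); o=st("h12")
for k,b in(("side",(260,170,160,130)),("top",(340,190,150,120))):
    f=r.grab_frame(k); np.savez(f"pics/{k}8.npz",**f); overlay(f,k,o["ee_pos"],o["tcp_rot"],f"pics/ov8{k}.png",b)
E
```

```text
h40 18.79 hb 0.041 lat -0.0003 -0.0001 F [ 0.926 -0.224 -2.076] w 0.0195
False
h12 19.88 hb 0.0123 lat -0.0001 0.0 F [-0.745 -0.151 -1.734] w 0.0195
```

View pics/ov8side.png

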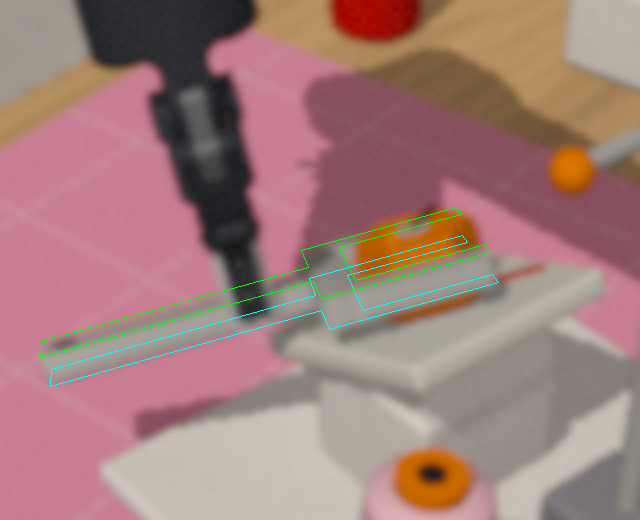

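View pics/ov8top.png

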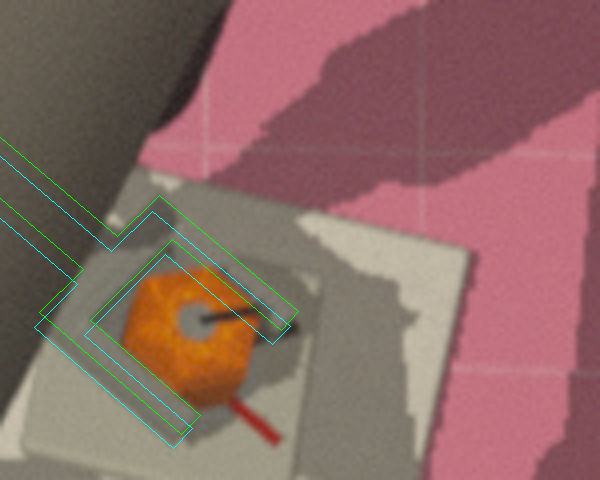

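The jaw is seated: hb is 12 mm, no contact force, and both tines straddle the flats. The jaw's play on the hexagon is about 6.7°, so I'll swing the handle around the nut axis by roughly 67° in small chords, watching the force.

```bash
python3 - <<'E'
from cell import r
from ov import *
np.set_printoptions(precision=3,suppress=True)
print(r.inverse_kinematics(*wpose(173,.012)))
for phi in list(np.arange(234,173,-6))+[173]:
    p,q=wpose(phi,.012); r.move_straight(p,rate=.06,attitude=q)
    o=r.get_obs(); a=o["ee_pos"]-p; print(phi,round(o["clock"],2),"err mm",(a*1000).round(1),"F",o["force"],"M",o["wrist_torque"],"w",round(o["gripper_width"],4))
    if np.linalg.norm(o["force"])>60: print("STOP"); break
for k,b in(("side",(260,170,160,130)),("top",(340,190,150,120))):
    f=r.grab_frame(k); np.savez(f"pics/{k}9.npz",**f); overlay(f,k,o["ee_pos"],o["tcp_rot"],f"pics/ov9{k}.png",b)
E
```

```text
[-0.336  1.033  1.011  1.34  -0.681  1.609 -1.219]
234 20.26 err mm [-0.1 -0.2 -0.1] F [-0.034  0.07  -3.155] M [-0.109 -0.653  0.04 ] w 0.0192
228 20.54 err mm [0.6 1.  0.1] F [ 1.591  1.692 -1.394] M [ 0.148 -1.022  0.026] w 0.0198
222 20.82 err mm [0.5 1.  0.1] F [ 3.232  1.524 -2.759] M [ 0.359 -1.155  0.093] w 0.0194
216 21.11 err mm [0.6 0.8 0.1] F [ 3.147  2.757 -2.738] M [ 0.407 -1.362 -0.052] w 0.0191
210 21.39 err mm [0.6 0.7 0. ] F [ 4.102  2.934 -3.551] M [ 0.367 -1.544 -0.087] w 0.0193
204 21.68 err mm [ 0.7  0.5 -0. ] F [ 3.941  2.198 -3.668] M [ 0.367 -1.535 -0.063] w 0.0193
198 21.96 err mm [ 0.8  0.4 -0. ] F [ 5.245  1.326 -1.958] M [ 0.298 -1.62  -0.075] w 0.0194
192 22.24 err mm [ 0.8  0.2 -0. ] F [ 3.889  1.315 -2.934] M [ 0.259 -1.681 -0.053] w 0.0194
186 22.52 err mm [ 0.8  0.1 -0. ] F [ 4.824  1.01  -3.88 ] M [ 0.18  -1.723 -0.109] w 0.0193
180 22.81 err mm [ 0.8 -0.  -0. ] F [ 4.908 -0.194 -3.692] M [ 0.054 -1.763 -0.106] w 0.0194
174 23.09 err mm [ 0.8 -0.2 -0. ] F [ 4.81   0.368 -2.72 ] M [-0.017 -1.829 -0.058] w 0.0195
173 23.34 err mm [ 0.9  0.3 -0. ] F [ 5.588  0.646 -3.484] M [ 0.15  -1.894  0.15 ] w 0.0192
```

View pics/ov9side.png

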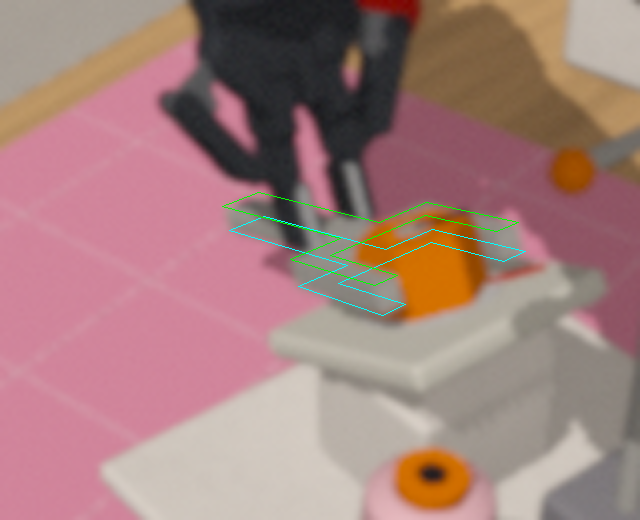

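View pics/ov9top.png

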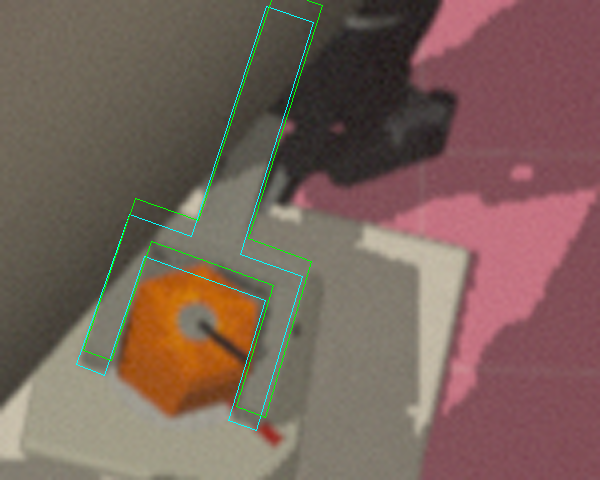

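```bash
cat > ang.py <<'E'
from h import *
from geo import *
def ang(f,pts,h=.034):
    R=cv2.Rodrigues(f["rvec"].ravel())[0]; t=f["tvec"].ravel(); o=-R.T@t
    uv=np.array(pts,float); dd=np.stack([(uv[:,0]-f["cx"])/f["fx"],(uv[:,1]-f["cy"])/f["fy"],np.ones(len(uv))],-1)@R
    P=o+dd*(((fc+h*n-o)@n)/(dd@n))[:,None]-fc
    a=np.stack([P@u,P@ey],-1); d=a[1]-a[0]; return a*1000,np.degrees(np.arctan2(d[1],d[0]))
E
python3 - <<'E'
from ang import *
f=dict(np.load("pics/top9.npz"))
g=lambda a,b:((a-1.5)/4+340,(b-1.5)/4+190)
print(ang(f,[g(197,318),g(247,358)]))
f=dict(np.load("pics/top5.npz"))
g=lambda a,b:((a-1.5)/4+280,(b-1.5)/4+210)
print(ang(f,[g(437,243),g(497,232)]),"black before", ang(f,[g(497,258),g(538,246)],0),"red",ang(f,[g(472,320),g(520,360)],0))
E
```

```text
(array([[-2.09457143,  0.14885243],
       [ 9.98980587, 22.6277295 ]]), np.float64(61.738053251955236))
(array([[  0.1101489 ,   0.5031054 ],
       [-11.37554332,  23.57766923]]), np.float64(116.46247885172737)) black before (array([[-17.76212389,  31.18967325],
       [-28.00443005,  47.40508579]]), np.float64(122.27815236641369)) red (array([[13.07533195, 25.15173265],
       [25.46668575, 47.25544202]]), np.float64(60.724981682162664))
```

The nut's line now points at 61.7° on the face and the red mark measures 60.7°, so the nut is tightened about 59°. I'll centre the wrench in its play, lift it off along the axis, and check.

```bash
python3 - <<'E'
from cell import r
from ov import *
np.set_printoptions(precision=3,suppress=True)
def st(t):
    o=r.get_obs(); print(t,round(o["clock"],2),o["ee_pos"],"F",o["force"],"w",round(o["gripper_width"],4),"j7",o["qpos"][6]); return o
p,q=wpose(180,.012); r.move_straight(p,rate=.04,attitude=q); st("centre")
p,q=wpose(180,.05); print(r.move_straight(p,rate=.05,contact_N=15)); st("off")
p,q=wpose(180,.13); r.move_straight(p,rate=.2); st("high")
print(r.inverse_kinematics(pg+[0,0,.25],qg))
r.movep(pg+[0,0,.25],qg); st("over tray")
r.move_straight(pg+[0,0,.09],rate=.2); o=st("low")
for k,b in(("side",(170,280,160,150)),("top",(160,190,160,150)),("top",(280,210,200,150))):
    f=r.grab_frame(k); np.savez(f"pics/{k}10.npz",**f); overlay(f,k,o["ee_pos"],o["tcp_rot"],f"pics/ov10{k}{b[0]}.png",b)
E
```

```text
centre 23.83 [ 0.625 -0.144  0.082] F [-0.842 -0.766 -2.677] w 0.0192 j7 -1.126514528951245
False
off 24.74 [ 0.641 -0.146  0.116] F [-0.585  0.294 -3.378] w 0.0193 j7 -1.1465459612557634
high 25.29 [ 0.673 -0.154  0.188] F [ 0.763 -0.517 -3.941] w 0.0192 j7 -1.192014949087229
[-0.819  0.236  0.519  1.756 -0.126  1.183  1.078]
over tray 27.25 [0.528 0.167 0.25 ] F [ 0.444 -0.389 -2.091] w 0.0196 j7 1.0781150272482116
low 28.2 [0.529 0.167 0.091] F [-0.831 -0.064 -2.187] w 0.0196 j7 1.1770095801780622
```

View pics/ov10side170.png

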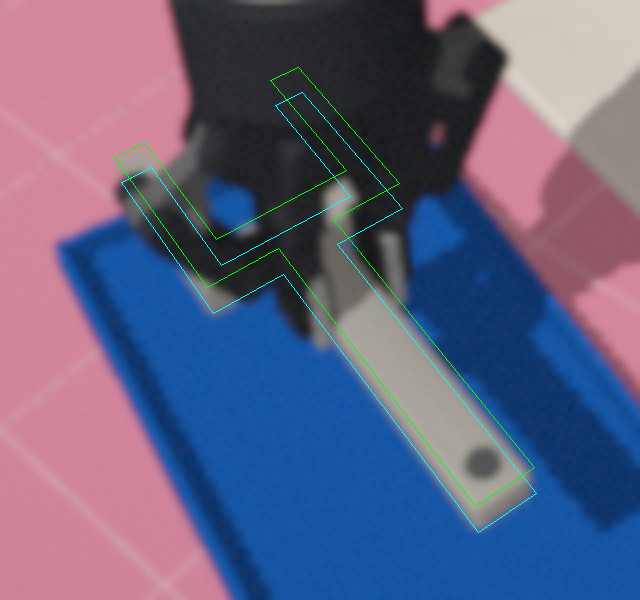

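View pics/ov10top160.png

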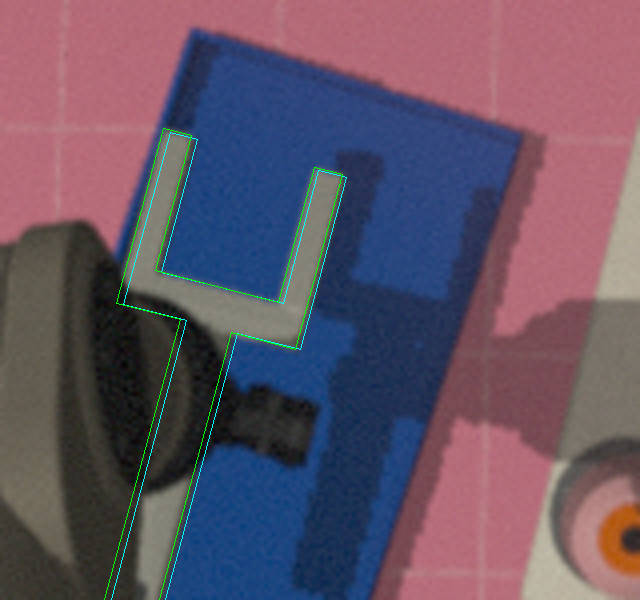

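View pics/ov10top280.png

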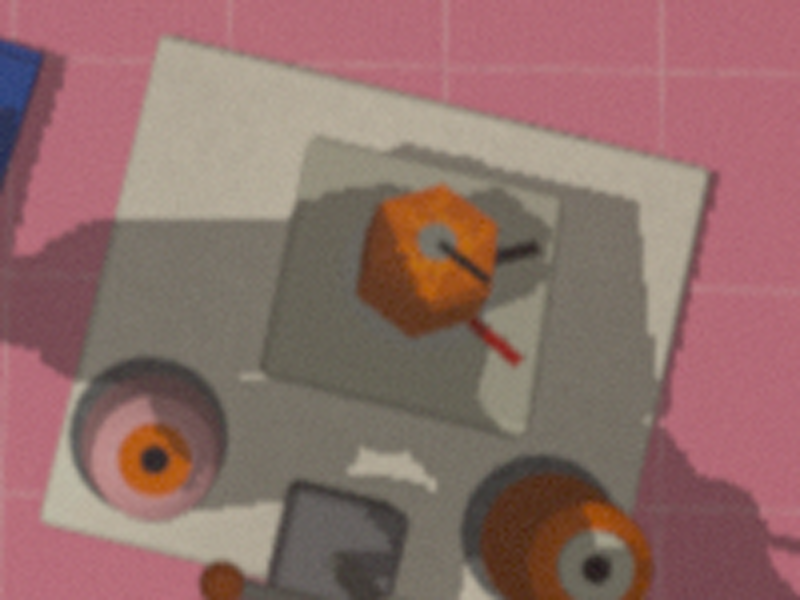

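```bash
python3 - <<'E'
from ang import *
f=dict(np.load("pics/top10.npz"))
g=lambda a,b:((a-1.5)/4+280,(b-1.5)/4+210)
print(ang(f,[g(437,243),g(488,280)]))
from cell import r
np.set_printoptions(precision=4,suppress=True)
def st(t):
    o=r.get_obs(); print(t,round(o["clock"],2),o["ee_pos"],"F",o["force"],"w",round(o["gripper_width"],4)); return o
r.move_straight(pg+[0,0,.022],rate=.12,attitude=qg); st("22")
print(r.move_straight(pg+[0,0,.0075],rate=.015,contact_N=4)); st("down")
f=r.grab_frame("side"); cv2.imwrite("pics/side11.png",cv2.resize(f["frame"][280:430,170:330,::-1],None,fx=4,fy=4,interpolation=cv2.INTER_CUBIC))
E
```

```text
(array([[ 0.1101489 ,  0.5031054 ],
       [10.75245895, 23.15246098]]), np.float64(64.83245773826579))
22 29.07 [0.5285 0.1675 0.0225] F [-0.1371  0.3835 -1.1164] w 0.0194
True
down 29.98 [0.5277 0.1673 0.0077] F [-0.4061 -0.5     5.0668] w 0.0191
```

View pics/side11.png

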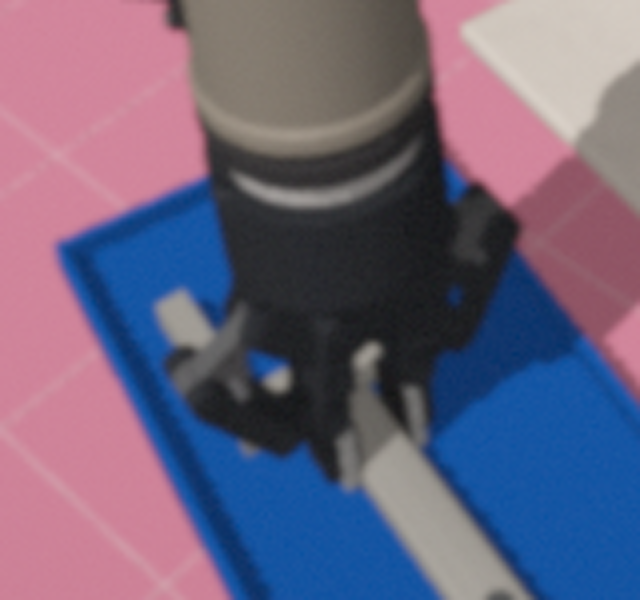

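The tray floor was touched gently at TCP z 7.7 mm, the same height as at pick-up. Nut line reads 62–65°, i.e. tightened about 55–58°. Releasing and backing off.

```bash
python3 - <<'E'
from h import *
from geo import *
from cell import r
np.set_printoptions(precision=4,suppress=True)
def st(t):
    o=r.get_obs(); print(t,round(o["clock"],2),o["ee_pos"],"F",o["force"],"w",round(o["gripper_width"],4)); return o
r.let_go(); st("open")
r.move_straight(pg+[0,0,.06],rate=.1)
r.move_straight(pg+[0,0,.3],rate=.25); 
r.movep([.30,.45,.35],qg); r.pause(.3); st("away")
for k in("side","top"):
    f=r.grab_frame(k); cv2.imwrite(f"pics/{k}12.png",f["frame"][:,:,::-1]); np.savez(f"pics/{k}12.npz",**f)
cv2.imwrite("pics/top12c.png",cv2.resize(f["frame"][190:380,140:310,::-1],None,fx=3,fy=3,interpolation=cv2.INTER_CUBIC))
W=cloud(f)
for a in((203,336),(218,300),(212,240),(246,246),(235,270)): print(a,W[a[1],a[0]],f["frame"][a[1],a[0]])
E
```

```text
open 30.68 [0.5262 0.1669 0.0065] F [-0.1728  0.4418 -0.1591] w 0.0853
away 34.15 [0.3007 0.4495 0.35  ] F [-0.7184  0.2006  0.4082] w 0.0852
(203, 336) [0.4431 0.1865 0.0191] [57 61 61]
(218, 300) [0.508  0.1618 0.0194] [90 86 79]
(212, 240) [0.6163 0.177  0.0159] [121 122 108]
(246, 246) [0.6064 0.1143 0.0208] [124 120 113]
(235, 270) [0.5626 0.1329 0.0198] [121 120 111]
```

View pics/top12.png

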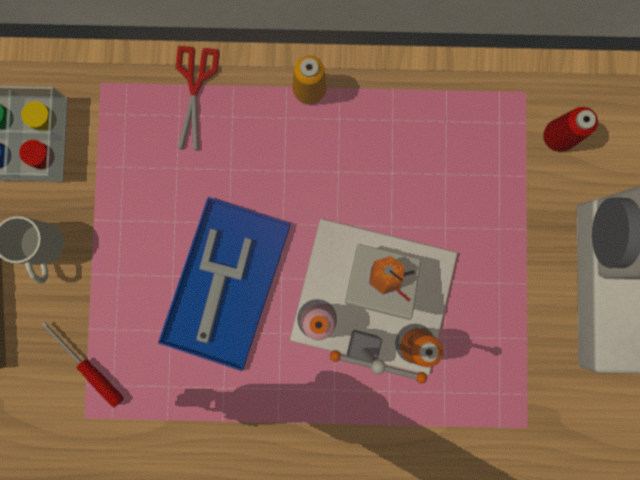

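View pics/side12.png

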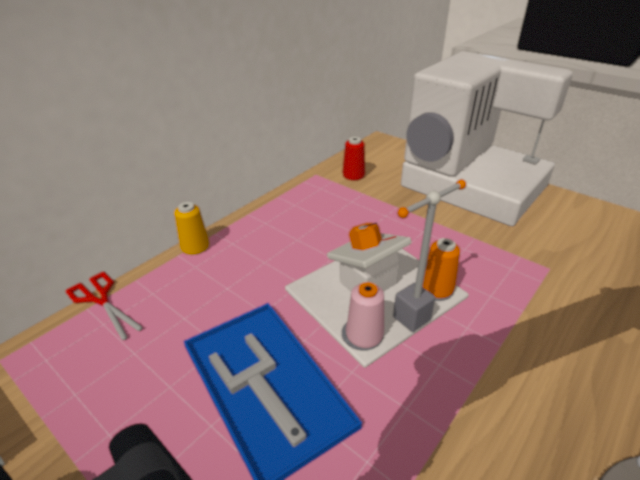

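The wrench lies flat in the tray at (203,336) to (212,235), where it began, with its top face about 19 mm up. Both cones stand unmoved at (319,324) and (428,350). The nut's line points at the red mark, and the arm is clear of everything. Handing in.

```bash
python3 - <<'E'
from cell import r
r.finish_job(); print(r.get_obs()["clock"])
E
```

```text
the job is handed in; nothing more can be done
the job is handed in; nothing more can be done
```

The nut is finger-tight and tightened one flat further, and the wrench is lying flat in its tray again. I handed the job in at about 34 s; it gives no verdict, so what follows rests on my own checks.

**What I did**
- **Run-down:** I gripped the nut with the fingers and turned it 123° clockwise in one go. The wrist torque rose to about 0.7 N m at the end, and the nut's line then stood at the black mark.
- **Tightening:** I fitted the wrench along the nut's axis with the handle at the 240° corner. I swung it 67°, which includes about 7° of play, then lifted it off.
- **Putting down:** I lowered the wrench into the tray until it touched with about 5 N, released it and moved the arm clear.

**Last checks**
- **Nut angle:** the line read 62° on the wrench and 65° after lift-off, against 61° measured for the red mark. With finger-tight at 120°, that is about 55–58° of tightening. The 3° spread is my pixel-reading error.
- **Wrench:** it is where it started, with its top face 16–21 mm up by depth (19 mm expected for lying flat).
- **Cones and arm:** both cones stand unmoved, and the arm touches nothing.

**What disagreed**
- **Stand yaw:** the brief gives a yaw of -1.97 to -1.17, with the mast on the robot's right. Both cameras showed a yaw of about 2.92, with the mast on the robot's side of the nut. The hand appeared in the images where its reported pose said, so I used the measured yaw.
- **Cameras:** the side and top views differed by about 4–5 mm on the stand's position. I relied mainly on the top view, and the fits on the nut and wrench agreed with it.
- **Grip width:** the gripper read 19 mm on the 22 mm handle.

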